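# Unlock the folding stay and shut the spice box

## Task

The wooden spice box on the worktop stands open, its lid held up by a locked folding stay on the side that faces you. Lift the stay's knee by its small wooden handle, up and over past centre so that it unlocks, then lower the lid until the box is fully shut, without slamming it.

Things in the scene. Friction and masses are not known exactly. Their poses are not given: they have to be found in the camera images.
- spice_box: Fixed wooden box, 140 (x) x 200 (y) x 90 mm to the rim; origin at the centre of its underside, z up, yaw varies. Its -x side faces the robot and carries the steel stay. Lid hinge along x at y=+100, z=90 mm; the lid, an upturned tray 140x200x30 mm, has its free edge at y=-100 when shut, its flat top then 120 mm up; open it stands 75 deg up, edge 285 mm high. Spice jars fixed inside.
- handle (a point): Middle of the stay's handle: a round wooden peg 13 mm thick, 60 mm long, level along the box's x, at x=-130 mm (60 mm out from the box side), fixed to the knee. It moves on a 65 mm circle about y=-35, z=68 mm (box frame): locked at y=19, z=104; lifted, it goes up and over to -y, top z=133 at y=-35; y=-94, z=94 with lid shut. Fingers closing along box y let it turn.
- stay (a joint): Angle s of the stay's short arm, rad: 0 = locked on its stop; grows as the knee is lifted; dead centre 0.15, unlocked beyond (clearly so from 0.4); 2.15 with lid shut. Peg at y=-35+65cos(0.58+s), z=68+65sin(0.58+s) mm in the box frame. Locked, the lid cannot be pushed down; beyond, both move together: lid 0 at s=0.3, 0.33 at 1.0, 0.70 at 1.5, 1.05 at 1.9. Takes a few newtons.
- lid (a joint): Angle through which the lid has been lowered, rad: 0 = held open (75 deg up), 1.31 = fully shut on the rim. The hinge is stiff: the unlocked lid stays where it is left and does not fall; pressing it down near its free edge takes less than 5 N.

How it is judged:
By the outcome, as a careful person would: the job done as asked, in the order asked, and still so for the second after the job is handed in, with the robot touching nothing.
It also fails if it takes over 45 s, if anything falls off the work surface, if the arm or the gripper's body presses on something with over 40 N, if the wrist force passes 120 N, or if a joint passes its speed limit or range.

## Robot

A 6-joint arm with a two-finger parallel gripper is mounted at the origin on a cart in front of the work surface, level with it; the furniture and walls round the work are solid. World frame = base frame: x ahead of the robot, y to its left, z up, the work surface at z = 0. Lengths are in mm, angles in rad, forces in N, time in s.
With the tool pointing down it reaches from about 350 to 975 mm from the base axis. Payload 7.1 kg.
Tool frame: the origin (TCP) lies at the very end of the fingers, on their centre line; the grasp point (between the pads) lies 19 mm behind it; z points along the fingers, y is the line along which they close (so a half turn about z gives the same grasp; the last joint's range is limited). The gripper opens to 88 mm and grips with 3 to 60 N. Pads are 20 mm wide; open, the fingers measure 115 mm over their backs; the gripper's body (75 mm by 178 mm) begins 61 mm behind the grasp point.
Start: joints at [1.089, 0.423, 1.63, -0, 1.089, -0.019], TCP at [279.002, 559.252, 189.875] pointing down, gripper open.
Joint ranges: [-3, 3], [-0.9, 2.11], [0.09, 2.58], [-1.31, 4.45], [0.11, 2.69], [-2.54, 2.54]. Speed limits (rad/s): [2.39, 2.39, 3.01, 3.14, 3.14, 3.14].

## Interface

Orientations are given as a rotation vector (axis times angle).
In Python, from workcell import * gives the robot as it stands.
- The arm moves only by the tool step_arm, never from a script. Its argument "deltas" is a list of rows, each a list of 3 entries, a list of its own where there are three numbers: the shift along the tool's x, y, z in units of 300 mm (1.0 is 300 mm), then the turn, a rotation vector about the tool's x, y, z in units of 1.5 rad (1.0 is 1.5 rad), then the gripper command: -1 is shut, 1 is fully open, values between are in proportion. In form: [[[dx, dy, dz], [rx, ry, rz], gripper], ...]. A call has 1 to 20 rows; each row is the pose to reach, as a shift and turn from the pose commanded when the call began, along the tool's axes at that moment; what a row does not reach only later rows make up. A row lasts 1/12 s, in which the tool goes at most 41.7 mm and 7.16 degrees, less where a joint would pass 70% of its speed; a pose out of reach is approached as far as the arm can. A call with a number of a shift or a turn outside -1 to 1 is refused whole. A call with a gripper value outside its range is refused whole. The fingers move at their own pace and stop on an object; the grip force is fixed at half the most. Time passes only in rows, so rows that repeat a pose let the fingers close. It gives the time, the measured TCP pose, the force, the opening and the grip force at its end, in the units of the state.
- get_obs(): the state, without advancing time (a new reading comes with each control period).
- get_image(name): name is "scene" or "top" or "wrist"; returns a dict with "pixels" (480x640x3 uint8, red, green, blue), "fx", "fy", "cx", "cy" (pixels), "T" (4x4, takes a point from camera to world coordinates). Camera axes: x right, y down, z forward; pixel columns grow to the right and rows downward; lengths in mm; the calibration is good to about 2 mm. A picture is of the moment at which its call begins. There is no depth.
- close_job(): hands the job in; it is judged then, once.
The state is a dict: "t": time; "qpos": joint angles; "qvel": joint speeds; "joint_torque": joint torques, N m; "ee_pos": TCP position; "orientation": TCP orientation; "ft_force": force on the tool from outside, world axes, zero at the start; "moment": the same for the moment, N m; "width": finger opening in mm; "grasp_force": force on a finger pad.
Only numpy, scipy, OpenCV 4.12 (cv2) and the standard library are available. Lean on these libraries where they do the work, as an engineer would, in place of code of your own. Each camera call takes 0.05 s, during which the arm holds its last target. There are 200 camera calls.

## Working session

There is one attempt and no reset: what is moved stays moved. The work goes in short steps, Python scripts to look and compute and a tool call to move; the robot and the scene stay as the last step left them, time stands still between calls to the robot, and variables do not carry over. Pictures are saved under pics/ and viewed, at most 10 in all, crops included, and the job is handed in when it is done.

Besides the shell and the picture viewer there is one more tool, called by a JSON object that holds its "name" and its "arguments", one argument or row to a line. step_arm: Moves the arm, as the interface text tells. Its arguments: {"type":"object","properties":{"deltas":{"type":"array","items":{"type":"array"}}},"required":["deltas"]}

```bash
mkdir -p pics
python3 - <<'E'
from workcell import *
import cv2,numpy as np
o=get_obs();print(o)
for n in("scene","top"):
    d=get_image(n);cv2.imwrite(f"pics/{n}0.png",d["pixels"][:,:,::-1]);np.savez(f"pics/{n}0.npz",**d)
    print(n,d["fx"],d["fy"],d["cx"],d["cy"],np.round(d["T"],3).tolist())
E
```

```text
{'t': 0.0, 'qpos': array([ 1.08898750e+00,  4.23805282e-01,  1.63070432e+00, -1.00386918e-05,
        1.08860310e+00, -1.89699209e-02]), 'qvel': array([-1.77609193e-03, -7.59488316e-06,  6.80666078e-04,  2.71090910e-04,
       -1.54238318e-03,  1.23425213e-03]), 'joint_torque': array([ 7.08782845e-04, -5.44618893e+01, -2.73682773e+01,  6.44512684e-02,
        2.25316908e-02, -1.09404396e-04]), 'ee_pos': array([278.73376757, 558.71548243, 189.11831387]), 'orientation': array([-7.20461968e-01, -3.05748611e+00,  2.31643003e-03]), 'ft_force': array([-0.18629828, -0.47037665,  0.06423344]), 'moment': array([-0.02585038, -0.04753326,  0.01378536]), 'grasp_force': 0.0, 'width': 87.92118327801306}
scene 457.10382364918996 457.10382364918996 315.8100611470863 236.7615418644958 [[0.984, -0.089, 0.152, 426.269], [-0.176, -0.47, 0.865, -739.566], [-0.005, -0.878, -0.478, 519.354], [0.0, 0.0, 0.0, 1.0]]
top 530.4238021202401 530.4238021202401 321.637499055699 245.45745048800714 [[0.04, -0.978, 0.203, 382.31], [-0.999, -0.04, 0.005, 4.711], [0.003, -0.203, -0.979, 918.716], [0.0, 0.0, 0.0, 1.0]]
```

View pics/scene0.png

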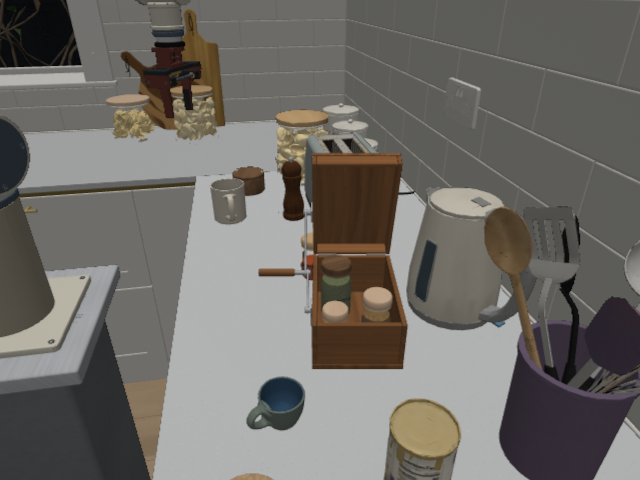

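View pics/top0.png

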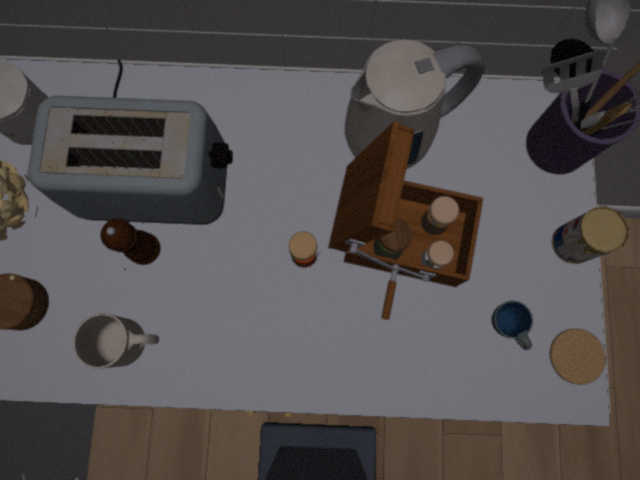

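Both views show the open box. In the top view the peg runs (392,283)–(386,319) and the -y rim corners are near (482,197) and (467,284). In the scene view the peg runs (260,272)–(294,272) and the rim corners are near (313,322) and (401,318).

```bash
cat > h.py <<'E'
import numpy as np,cv2
def ray(d,u,v):
    T=d["T"];r=T[:3,:3]@np.array([(u-d["cx"])/d["fx"],(v-d["cy"])/d["fy"],1]);return T[:3,3],r/np.linalg.norm(r)
def onz(d,p,z):
    o,r=ray(d,*p);return o+r*(z-o[2])/r[2]
def tri(d1,p1,d2,p2):
    o1,r1=ray(d1,*p1);o2,r2=ray(d2,*p2)
    s=np.linalg.lstsq(np.c_[r1,-r2],o2-o1,rcond=None)[0]
    a,b=o1+s[0]*r1,o2+s[1]*r2;return (a+b)/2,np.linalg.norm(a-b)
E
python3 - <<'E'
from h import *
np.set_printoptions(precision=1,suppress=True)
S=dict(np.load("pics/scene0.npz"));P=dict(np.load("pics/top0.npz"))
for n,a,b in(("pegout",(260,272),(386,319)),("pegin",(294,272),(392,283)),("rim-x",(313,322),(467,284)),("rim+x",(401,318),(482,197))):print(n,*tri(S,a,P,b))
for n,b in(("rim-x",(467,284)),("rim+x",(482,197))):print(n,onz(P,b,90))
for n,b in(("rim-x",(313,322)),("rim+x",(401,318))):print(n,onz(S,b,90))
for n,b in(("bot-x",(314,364)),("bot+x",(401,362))):print(n,onz(S,b,0))
for n,b in(("pegout",(386,319)),("pegin",(392,283))):print(n,onz(P,b,104))
for n,b in(("pegout",(260,272)),("pegin",(294,272))):print(n,onz(S,b,104))
im=P["pixels"];c=im[150:340,300:500];cv2.imwrite("pics/c1.png",cv2.resize(c[:,:,::-1],None,fx=3,fy=3))
E
```

```text
pegout [443.  -93.8 104.9] 4.872131501338454
pegin [ 498.8 -102.5  103.7] 4.858658763437897
rim-x [ 506.9 -222.1   91.8] 11.225449904714544
rim+x [ 639.7 -245.1  100.2] 4.306984974867439
rim-x [ 501.5 -222.2   90. ]
rim+x [ 645.2 -248.7   90. ]
rim-x [ 513.  -219.1   90. ]
rim+x [ 642.5 -233.7   90. ]
bot-x [ 515.1 -211.6    0. ]
bot+x [ 650.9 -232.2    0. ]
pegout [440.6 -93.9 104. ]
pegin [ 496.3 -102.3  104. ]
pegout [445.5 -92.1 104. ]
pegin [ 501.2 -102.5  104. ]
```

View pics/c1.png

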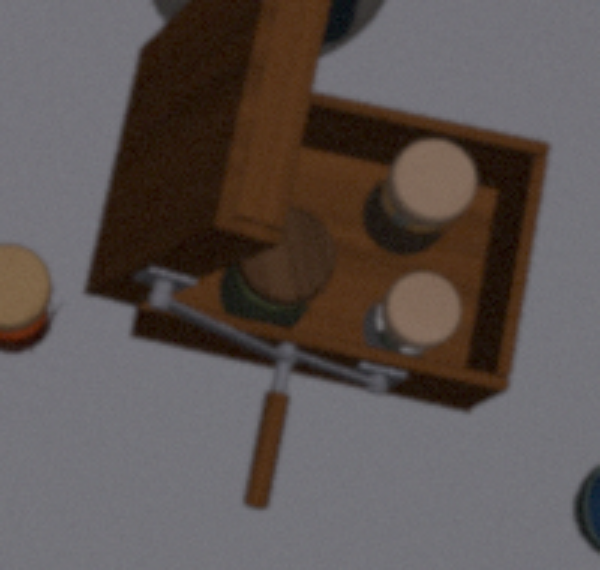

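Crop: rim corners are at full-image (482.7,199.3) and (469,277.7), the foot of the -x side runs (344.3,261.7)–(456,286.7), and the peg runs (392,281.7)–(385.3,319).

Run:
```python
from h import *
np.set_printoptions(precision=3,suppress=True)
P=dict(np.load("pics/top0.npz"))
A=onz(P,(482.7,199.3),90);B=onz(P,(469,277.7),90);C=onz(P,(344.3,261.7),0);D=onz(P,(456,286.7),0)
print(A,B,C,D,np.linalg.norm(A-B),np.linalg.norm(C-D))
X=A-B;Y=C-D;print(np.arctan2(X[1],X[0]),np.arctan2(-Y[0],Y[1]))
m=[(70,-100),(-70,-100),(-70,100),(-70,-100)];W=np.array([A,B,C,D])[:,:2]
M=cv2.estimateAffinePartial2D(np.array(m,float),W)[0];print(M,np.hypot(M[0,0],M[1,0]))
yaw=np.arctan2(M[1,0],M[0,0]);R=np.array([[np.cos(yaw),-np.sin(yaw)],[np.sin(yaw),np.cos(yaw)]])
c=(W-np.array(m)@R.T).mean(0);print("yaw",yaw,"c",c,"handle",c+R@[-130,19])
from scipy.spatial.transform import Rotation as Ro
from workcell import *
print(Ro.from_rotvec(get_obs()["orientation"]).as_matrix())
```

```text
[ 641.353 -249.787   90.   ] [ 511.636 -225.461   90.   ] [545.098 -31.669   0.   ] [ 508.914 -227.555    0.   ] 131.9782579046003 199.1993725891613
-0.18538367552762944 -0.18265763265830745Traceback (most recent call last):
  File "<stdin>", line 8, in <module>
cv2.error: OpenCV(4.12.0) /io/opencv/modules/calib3d/src/ptsetreg.cpp:1108: error: (-215:Assertion failed) count >= 0 && to.checkVector(2) == count in function 'estimateAffinePartial2D'
```

{"name": "step_arm", "arguments": {
  "deltas": [
    [[-0.07,-0.08,-0.03],[0,0,-0.02],1],
    [[-0.14,-0.15,-0.06],[0,0,-0.04],1],
    [[-0.21,-0.23,-0.09],[0,0,-0.06],1],
    [[-0.28,-0.3,-0.1],[0,0,-0.08],1],
    [[-0.35,-0.38,-0.1],[0,0,-0.1],1],
    [[-0.42,-0.46,-0.1],[0,0,-0.12],1],
    [[-0.49,-0.53,-0.1],[0,0,-0.14],1],
    [[-0.56,-0.61,-0.1],[0,0,-0.16],1],
    [[-0.63,-0.68,-0.1],[0,0,-0.18],1],
    [[-0.7,-0.76,-0.1],[0,0,-0.187],1],
    [[-0.776,-0.839,-0.1],[0,0,-0.187],1],
    [[-0.776,-0.839,-0.1],[0,0,-0.187],1],
    [[-0.776,-0.839,-0.1],[0,0,-0.187],1]
  ]
}}

```text
t: 1.18
ee_pos: [375.1, 228.9, 219.8]
orientation: [-0.291, -3.128, -0.0]
ft_force: [0.3, 0.7, -1.0]
width: 87.5
grasp_force: 0.0
```

{"name": "step_arm", "arguments": {
  "deltas": [
    [[-0.05,-0.1,0],[0,0,0],1],
    [[-0.1,-0.2,0],[0,0,0],1],
    [[-0.16,-0.3,0],[0,0,0],1],
    [[-0.21,-0.4,0],[0,0,0],1],
    [[-0.26,-0.5,0],[0,0,0],1],
    [[-0.31,-0.6,0],[0,0,0],1],
    [[-0.36,-0.7,0],[0,0,0],1],
    [[-0.41,-0.8,0],[0,0,0],1],
    [[-0.47,-0.9,0],[0,0,0],1],
    [[-0.518,-1,0],[0,0,0],1],
    [[-0.518,-1,0],[0,0,0],1],
    [[-0.518,-1,0],[0,0,0],1],
    [[-0.518,-1,0],[0,0,0],1]
  ]
}}

```text
t: 2.27
ee_pos: [473.3, -92.0, 219.5]
orientation: [-0.285, -3.128, -0.001]
ft_force: [-0.7, 0.0, -0.7]
width: 87.8
grasp_force: 0.0
```

Run:
```python
from workcell import *
import cv2,numpy as np
d=get_image("wrist");cv2.imwrite("pics/w1.png",d["pixels"][:,:,::-1]);np.savez("pics/w1.npz",**d)
```

```text
(no output)
```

View pics/w1.png

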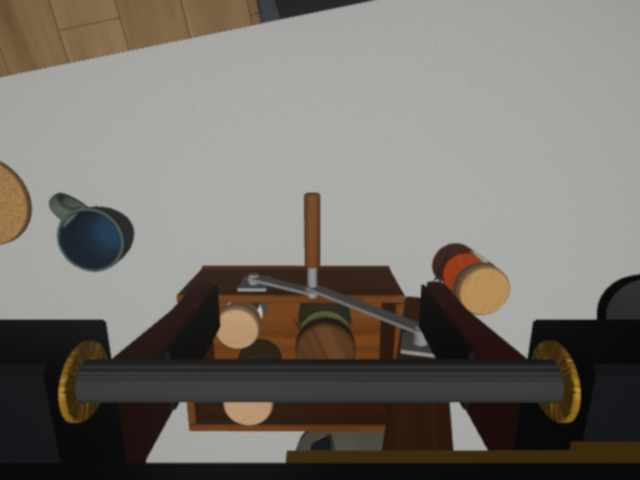

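The wrist view shows the peg between the open fingers, running (312,195)–(313,267) and aligned with the closing direction.

Run:
```python
from h import *
d=dict(np.load("pics/w1.npz"));np.set_printoptions(precision=1,suppress=True)
a,b=onz(d,(312,195),104),onz(d,(313,267),104);m=(a+b)/2;print(a,b,m,np.linalg.norm(a-b),d["T"])
v=m-[473.3,-92,219.5];c,s=.983,.183
print("tool x",-c*v[0]+s*v[1],"y",s*v[0]+c*v[1])
```

```text
[444.1 -91.5 104. ] [ 501.7 -101.5  104. ] [472.9 -96.5 104. ] 58.46663813957309 [[  0.2   1.    0.2 406.6]
 [  1.   -0.2  -0.  -78.9]
 [ -0.    0.3  -1.  413. ]
 [  0.    0.    0.    1. ]]
tool x -0.47128784072527524 y -4.483280634312627
```

{"name": "step_arm", "arguments": {
  "deltas": [
    [[0,-0.015,0.06],[0,0,0],0.6],
    [[0,-0.015,0.12],[0,0,0],0.4],
    [[0,-0.015,0.18],[0,0,0],0.2],
    [[0,-0.015,0.24],[0,0,0],0],
    [[0,-0.015,0.3],[0,0,0],0],
    [[0,-0.015,0.35],[0,0,0],0],
    [[0,-0.015,0.4],[0,0,0],0],
    [[0,-0.015,0.43],[0,0,0],0],
    [[0,-0.015,0.448],[0,0,0],0],
    [[0,-0.015,0.448],[0,0,0],0],
    [[0,-0.015,0.448],[0,0,0],-0.3],
    [[0,-0.015,0.448],[0,0,0],-0.5],
    [[0,-0.015,0.448],[0,0,0],-0.7],
    [[0,-0.015,0.448],[0,0,0],-1],
    [[0,-0.015,0.448],[0,0,0],-1],
    [[0,-0.015,0.448],[0,0,0],-1]
  ]
}}

```text
t: 3.65
ee_pos: [472.8, -97.7, 85.8]
orientation: [0.286, 3.128, -0.0]
ft_force: [-0.2, 0.3, 0.1]
width: 7.2
grasp_force: 0.0
```

Run:
```python
from workcell import *
import numpy as np
o=get_obs();print({k:np.round(o[k],2) for k in("ee_pos","orientation","ft_force","moment","width","grasp_force")})
# arc from s=0 in tool axes (y, z down), units of 300 mm
for s in np.arange(0,2.21,.1):
    a=.58+s;print(round(s,2),np.round([65*(np.cos(a)-np.cos(.58))/300,-65*(np.sin(a)-np.sin(.58))/300],3))
```

```text
{'ee_pos': array([472.75, -97.67,  85.79]), 'orientation': array([ 0.29,  3.13, -0.  ]), 'ft_force': array([-0.16,  0.26,  0.11]), 'moment': array([0.03, 0.01, 0.04]), 'width': np.float64(7.17), 'grasp_force': np.float64(0.0)}
0.0 [ 0. -0.]
0.1 [-0.013 -0.017]
0.2 [-0.027 -0.034]
0.3 [-0.043 -0.048]
0.4 [-0.061 -0.061]
0.5 [-0.079 -0.072]
0.6 [-0.099 -0.082]
0.7 [-0.119 -0.089]
0.8 [-0.14  -0.094]
0.9 [-0.162 -0.097]
1.0 [-0.183 -0.098]
1.1 [-0.205 -0.097]
1.2 [-0.226 -0.093]
1.3 [-0.247 -0.088]
1.4 [-0.267 -0.08 ]
1.5 [-0.287 -0.07 ]
1.6 [-0.305 -0.059]
1.7 [-0.322 -0.046]
1.8 [-0.338 -0.031]
1.9 [-0.352 -0.014]
2.0 [-0.365  0.003]
2.1 [-0.375  0.022]
2.2 [-0.384  0.042]
```

Width is 7 mm with no grip force, so the peg was probably missed. I'll look.

Run:
```python
from workcell import *
import cv2,numpy as np
w=get_image("wrist")["pixels"];s=get_image("scene")["pixels"][180:360,200:440]
s=cv2.resize(s,(640,480));im=np.vstack([w[:,:,::-1],s[:,:,::-1]]);cv2.imwrite("pics/w2.png",cv2.resize(im,(400,600)))
print(get_obs()["width"],get_obs()["grasp_force"])
```

```text
0.8976390997268073 0.0
```

View pics/w2.png

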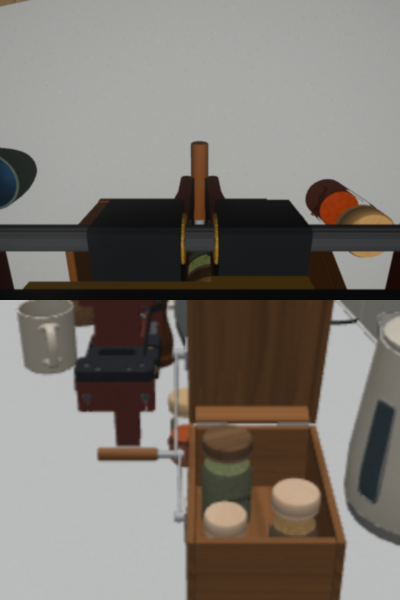

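Run:
```python
from workcell import *
from h import *
o=get_obs();print(o["t"],o["ee_pos"],o["ft_force"],o["width"])
def proj(d,p):
    q=np.linalg.inv(d["T"])@np.r_[p,1];return np.round([d["fx"]*q[0]/q[2]+d["cx"],d["fy"]*q[1]/q[2]+d["cy"]],1)
ims=[]
for n in("scene","top","wrist"):
    d=get_image(n);u=proj(d,o["ee_pos"]);print(n,u,"grasp",proj(d,o["ee_pos"]+[0,0,19]));np.savez(f"pics/{n}3.npz",**d)
    a,b=int(u[0]),int(u[1]);y0=max(0,min(b-75,330));x0=max(a-65,0)
    im=d["pixels"][y0:y0+150,x0:x0+130,::-1].copy();print(n,x0,y0)
    ims.append(cv2.resize(im,(260*1,300)))
cv2.imwrite("pics/c3.png",np.hstack(ims))
```

```text
3.75 [472.6491666  -97.63163426  85.63271093] [ 0.23887305 -0.28010646  0.09968127] 0.8976390997268073
scene [277.1 281.3] grasp [276.6 271.8]
scene 212 206
top [387.2 299.4] grasp [388.8 298.1]
top 322 224
wrist [317.5 279.9] grasp [317.3 293.5]
wrist 252 204
```

View pics/c3.png

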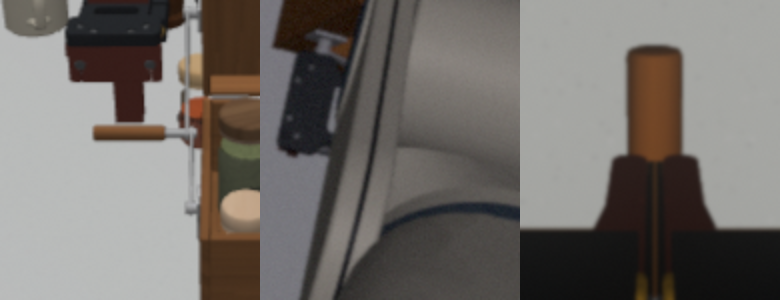

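The closed fingertips end at about scene (277,267), just above the peg, and overlap its top in the wrist view. The reported TCP should project to v=281, so the tips look higher than reported. I'll measure the difference.

Run:
```python
from h import *
from workcell import *
S,W=[dict(np.load(f"pics/{n}3.npz")) for n in("scene","wrist")]
np.set_printoptions(precision=1,suppress=True)
print("tip",tri(S,(277,267.5),W,(319.5,282)))
print("pegout",tri(S,(259,272),W,(319.5,228)), "pegw px",27,"dist",W["fx"]*13/27)
print("wrist cam",W["T"][:3,3]);
print("peg out at z104",onz(W,(319.5,228),104),"z80",onz(W,(319.5,228),80))
o=get_obs();print(o["qpos"],o["ee_pos"])
```

```text
tip (array([470. , -94.8, 109.5]), np.float64(8.472409513054584))
pegout (array([443.2, -90.9, 103.2]), np.float64(1.425685614065523)) pegw px 27 dist 191.79722695086787
wrist cam [405.7 -84.3 278.9]
peg out at z104 [442.3 -91.  104. ] z80 [447.3 -91.9  80. ]
[-0.2  0.4  2.   0.   0.8 -1.6] [472.6 -97.6  85.5]
```

{"name": "step_arm", "arguments": {
  "deltas": [
    [[0,0,0],[0,0,0],0.3],
    [[0,0,0],[0,0,0],0.3],
    [[0,0,0],[0,0,0],0.3],
    [[0,0,0],[0,0,0],0.3],
    [[0,0,0],[0,0,0],0.3],
    [[0,0,0],[0,0,0],0.3],
    [[0,0,0],[0,0,0],0.3],
    [[0,0,0.03],[0,0,0],0.3],
    [[0,0,0.06],[0,0,0],0.3],
    [[0,0,0.09],[0,0,0],0.3],
    [[0,0,0.09],[0,0,0],0.3],
    [[0,0,0.09],[0,0,0],0.3]
  ]
}}

```text
t: 4.9
ee_pos: [471.7, -97.3, 57.4]
orientation: [-0.286, -3.126, -0.001]
ft_force: [1.0, -0.5, 0.3]
width: 56.6
grasp_force: 0.0
```

Run:
```python
from workcell import *
from h import *
ims=[]
d=get_image("scene");ims.append(cv2.resize(d["pixels"][206:326,212:342],(390,360)))
d=get_image("wrist");ims.append(cv2.resize(d["pixels"][150:350,210:430],(396,360)))
cv2.imwrite("pics/c4.png",np.hstack(ims)[:,:,::-1])
```

```text
(no output)
```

View pics/c4.png

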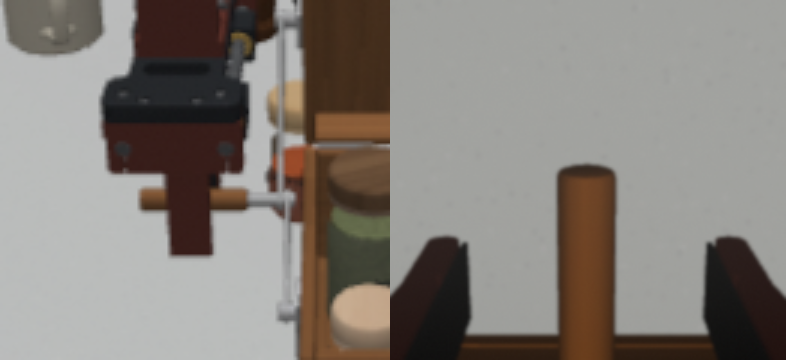

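The near finger now passes in front of the peg with its tip well below, and the wrist view shows the peg centred between the pads. Closing.

{"name": "step_arm", "arguments": {
  "deltas": [
    [[0,0,0],[0,0,0],0],
    [[0,0,0],[0,0,0],-0.3],
    [[0,0,0],[0,0,0],-0.5],
    [[0,0,0],[0,0,0],-0.7],
    [[0,0,0],[0,0,0],-1],
    [[0,0,0],[0,0,0],-1],
    [[0,0,0],[0,0,0],-1],
    [[0,0,0],[0,0,0],-1],
    [[0,0,0],[0,0,0],-1],
    [[0,0,0],[0,0,0],-1]
  ]
}}

```text
t: 5.83
ee_pos: [472.6, -97.7, 58.5]
orientation: [0.286, 3.128, -0.0]
ft_force: [-0.6, -1.3, 1.5]
width: 12.1
grasp_force: 30.0
```

{"name": "step_arm", "arguments": {
  "deltas": [
    [[0,-0.006,-0.008],[0,0,0],-1],
    [[0,-0.013,-0.017],[0,0,0],-1],
    [[0,-0.02,-0.026],[0,0,0],-1],
    [[0,-0.027,-0.034],[0,0,0],-1],
    [[0,-0.035,-0.041],[0,0,0],-1],
    [[0,-0.043,-0.048],[0,0,0],-1],
    [[0,-0.052,-0.055],[0,0,0],-1],
    [[0,-0.061,-0.061],[0,0,0],-1],
    [[0,-0.07,-0.067],[0,0,0],-1],
    [[0,-0.079,-0.072],[0,0,0],-1],
    [[0,-0.079,-0.072],[0,0,0],-1]
  ]
}}

```text
t: 6.75
ee_pos: [468.5, -119.3, 81.7]
orientation: [0.288, 3.128, 0.005]
ft_force: [-0.4, 14.5, 15.2]
width: 12.3
grasp_force: 30.0
```

{"name": "step_arm", "arguments": {
  "deltas": [
    [[0,0,-0.004],[0,0,0],-1],
    [[0,-0.007,-0.011],[0,0,0],-1],
    [[0,-0.017,-0.016],[0,0,0],-1],
    [[0,-0.027,-0.02],[0,0,0],-1],
    [[0,-0.037,-0.023],[0,0,0],-1],
    [[0,-0.048,-0.026],[0,0,0],-1],
    [[0,-0.059,-0.029],[0,0,0],-1],
    [[0,-0.07,-0.031],[0,0,0],-1],
    [[0,-0.081,-0.032],[0,0,0],-1],
    [[0,-0.092,-0.033],[0,0,0],-1],
    [[0,-0.103,-0.033],[0,0,0],-1],
    [[0,-0.103,-0.033],[0,0,0],-1]
  ]
}}

```text
t: 7.75
ee_pos: [462.6, -151.0, 91.0]
orientation: [0.287, 3.128, 0.001]
ft_force: [-0.9, 5.7, 7.4]
width: 12.0
grasp_force: 30.0
```

{"name": "step_arm", "arguments": {
  "deltas": [
    [[0,-0.011,-0.001],[0,0,0],-1],
    [[0,-0.022,0],[0,0,0],-1],
    [[0,-0.033,0.001],[0,0,0],-1],
    [[0,-0.043,0.003],[0,0,0],-1],
    [[0,-0.054,0.006],[0,0,0],-1],
    [[0,-0.065,0.009],[0,0,0],-1],
    [[0,-0.075,0.012],[0,0,0],-1],
    [[0,-0.085,0.017],[0,0,0],-1],
    [[0,-0.095,0.021],[0,0,0],-1],
    [[0,-0.105,0.026],[0,0,0],-1],
    [[0,-0.115,0.031],[0,0,0],-1],
    [[0,-0.124,0.037],[0,0,0],-1],
    [[0,-0.124,0.037],[0,0,0],-1]
  ]
}}

```text
t: 8.83
ee_pos: [455.4, -187.9, 79.1]
orientation: [-0.286, -3.128, -0.001]
ft_force: [-1.3, 2.4, 1.4]
width: 12.0
grasp_force: 30.0
```

{"name": "step_arm", "arguments": {
  "deltas": [
    [[0,-0.009,0.006],[0,0,0],-1],
    [[0,-0.018,0.012],[0,0,0],-1],
    [[0,-0.026,0.019],[0,0,0],-1],
    [[0,-0.034,0.027],[0,0,0],-1],
    [[0,-0.041,0.035],[0,0,0],-1],
    [[0,-0.048,0.044],[0,0,0],-1],
    [[0,-0.055,0.053],[0,0,0],-1],
    [[0,-0.061,0.062],[0,0,0],-1],
    [[0,-0.066,0.069],[0,0,0],-1],
    [[0,-0.069,0.075],[0,0,0],-1],
    [[0,-0.072,0.081],[0,0,0],-1],
    [[0,-0.074,0.086],[0,0,0],-1],
    [[0,-0.076,0.091],[0,0,0],-1],
    [[0,-0.076,0.091],[0,0,0],-1]
  ]
}}

```text
t: 10.0
ee_pos: [451.2, -209.4, 51.9]
orientation: [-0.286, -3.127, -0.002]
ft_force: [-1.5, 9.0, 10.9]
width: 12.0
grasp_force: 30.0
```

Run:
```python
from workcell import *
from h import *
d=get_image("scene");cv2.imwrite("pics/c5.png",cv2.resize(d["pixels"][180:400,200:460],(780,600))[:,:,::-1])
o=get_obs();v=o["ee_pos"]-[472.6,-97.7,58.5];print(o["ee_pos"],v, .183*v[0]+.983*v[1]+54.4, v[2]+35.6,np.arctan2(v[2]+35.6,.183*v[0]+.983*v[1]+54.4)-.58)
```

```text
[ 451.18487207 -209.33576087   51.98352742] [ -21.41512793 -111.63576087   -6.51647258] -59.2569213423777 29.083527422604888 2.1053289613145174
```

View pics/c5.png

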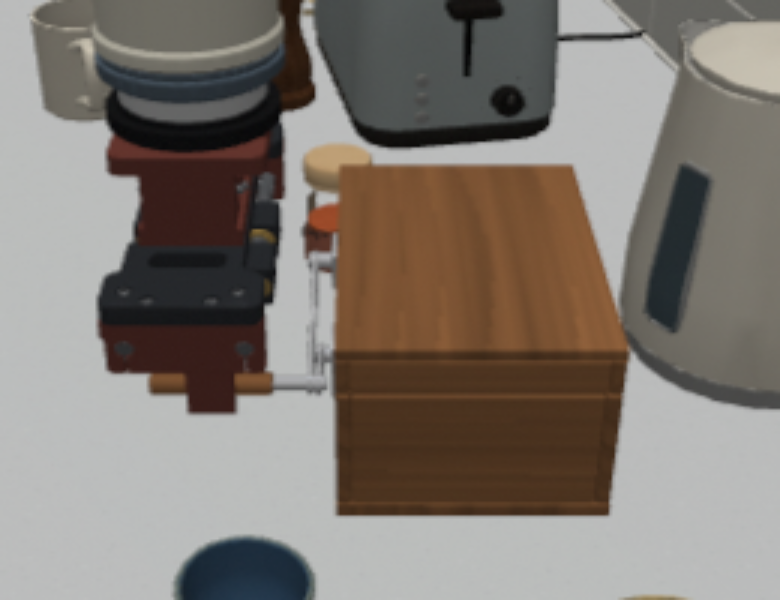

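The lid looks shut or within a millimetre, with the force rising. A small further push will tell.

{"name": "step_arm", "arguments": {
  "deltas": [
    [[0,-0.002,0.005],[0,0,0],-1],
    [[0,-0.004,0.01],[0,0,0],-1],
    [[0,-0.005,0.013],[0,0,0],-1],
    [[0,-0.005,0.013],[0,0,0],-1],
    [[0,-0.005,0.013],[0,0,0],-1],
    [[0,-0.005,0.013],[0,0,0],-1]
  ]
}}

```text
t: 10.55
ee_pos: [451.4, -209.8, 49.9]
orientation: [-0.287, -3.128, -0.004]
ft_force: [-4.5, 17.7, 32.6]
width: 12.2
grasp_force: 30.0
```

{"name": "step_arm", "arguments": {
  "deltas": [
    [[0,0.004,-0.012],[0,0,0],-1],
    [[0,0.006,-0.016],[0,0,0],-1],
    [[0,0.006,-0.016],[0,0,0],0],
    [[0,0.006,-0.016],[0,0,0],0.3],
    [[0,0.006,-0.016],[0,0,0],0.3],
    [[0,0.006,-0.016],[0,0,0],0.3],
    [[0,0.006,-0.016],[0,0,0],0.3],
    [[0,0.006,-0.016],[0,0,0],0.3],
    [[0,0.006,-0.05],[0,0,0],0.3],
    [[0,0.006,-0.1],[0,0,0],0.3],
    [[0,0.006,-0.17],[0,0,0],0.3],
    [[0,0.006,-0.25],[0,0,0],0.3],
    [[0,0.006,-0.35],[0,0,0],0.3],
    [[0,0.006,-0.45],[0,0,0],0.3],
    [[0,0.006,-0.5],[0,0,0],0.3],
    [[0,0.006,-0.5],[0,0,0],0.3]
  ]
}}

```text
t: 11.88
ee_pos: [454.1, -211.1, 202.0]
orientation: [0.285, 3.122, -0.004]
ft_force: [1.4, -0.5, -0.0]
width: 57.0
grasp_force: 0.0
```

Run:
```python
from workcell import *
from h import *
d=get_image("scene");a=cv2.resize(d["pixels"][230:380,240:420],(400,400))
d=get_image("wrist");b=cv2.resize(d["pixels"],(400,400))
cv2.imwrite("pics/c6.png",np.hstack([a,b])[:,:,::-1])
```

```text
(no output)
```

View pics/c6.png

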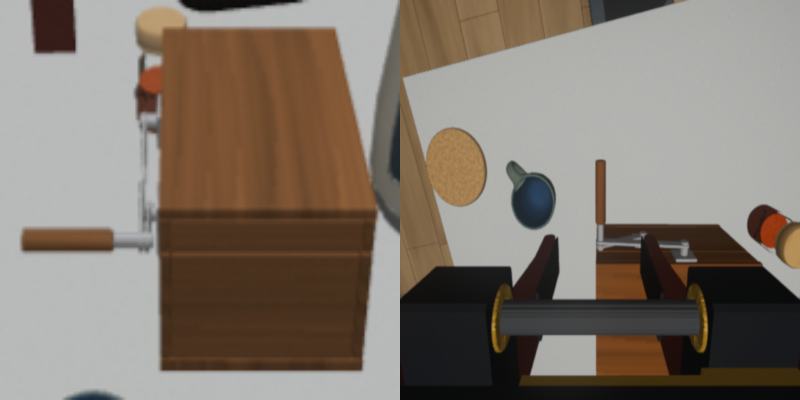

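The box looks shut and the stay is folded over. I'll confirm with a light press on the lid near its free edge, fingers closed.

{"name": "step_arm", "arguments": {
  "deltas": [
    [[-0.1,0.01,0],[0,0,0],-1],
    [[-0.2,0.03,0],[0,0,0],-1],
    [[-0.3,0.047,0],[0,0,0],-1],
    [[-0.323,0.047,0],[0,0,0],-1],
    [[-0.323,0.047,0.05],[0,0,0],-1],
    [[-0.323,0.047,0.1],[0,0,0],-1],
    [[-0.323,0.047,0.14],[0,0,0],-1],
    [[-0.323,0.047,0.18],[0,0,0],-1],
    [[-0.323,0.047,0.21],[0,0,0],-1],
    [[-0.323,0.047,0.23],[0,0,0],-1],
    [[-0.323,0.047,0.25],[0,0,0],-1],
    [[-0.323,0.047,0.25],[0,0,0],-1]
  ]
}}

```text
t: 12.98
ee_pos: [549.1, -213.5, 121.6]
orientation: [-0.286, -3.127, -0.001]
ft_force: [-0.6, -0.7, -0.3]
width: 0.5
grasp_force: 0.0
```

{"name": "step_arm", "arguments": {
  "deltas": [
    [[0,0,0.01],[0,0,0],-1],
    [[0,0,0.02],[0,0,0],-1],
    [[0,0,0.03],[0,0,0],-1],
    [[0,0,0.04],[0,0,0],-1],
    [[0,0,0.04],[0,0,0],-1],
    [[0,0,0.04],[0,0,0],-1]
  ]
}}

```text
t: 13.48
ee_pos: [549.6, -213.6, 110.6]
orientation: [-0.286, -3.128, -0.0]
ft_force: [0.1, -0.0, -1.0]
width: 0.3
grasp_force: 0.0
```

{"name": "step_arm", "arguments": {
  "deltas": [
    [[0,0,0.01],[0,0,0],-1],
    [[0,0,0.02],[0,0,0],-1],
    [[0,0,0.03],[0,0,0],-1],
    [[0,0,0.035],[0,0,0],-1],
    [[0,0,0.035],[0,0,0],-1]
  ]
}}

```text
t: 13.9
ee_pos: [549.4, -213.5, 99.6]
orientation: [-0.286, -3.128, -0.0]
ft_force: [-0.0, 0.6, -0.4]
width: 0.2
grasp_force: 0.0
```

{"name": "step_arm", "arguments": {
  "deltas": [
    [[0,0,0.007],[0,0,0],-1],
    [[0,0,0.013],[0,0,0],-1],
    [[0,0,0.02],[0,0,0],-1],
    [[0,0,0.02],[0,0,0],-1],
    [[0,0,0.02],[0,0,0],-1]
  ]
}}

```text
t: 14.32
ee_pos: [549.6, -213.6, 94.0]
orientation: [-0.286, -3.128, -0.0]
ft_force: [0.4, -0.8, 0.0]
width: 0.3
grasp_force: 0.0
```

{"name": "step_arm", "arguments": {
  "deltas": [
    [[0,0,0.005],[0,0,0],-1],
    [[0,0,0.01],[0,0,0],-1],
    [[0,0,0.013],[0,0,0],-1],
    [[0,0,0.013],[0,0,0],-1],
    [[0,0,0.013],[0,0,0],-1]
  ]
}}

```text
t: 14.73
ee_pos: [549.6, -213.6, 90.2]
orientation: [-0.286, -3.128, -0.0]
ft_force: [-0.2, 0.3, 0.1]
width: 0.7
grasp_force: 0.0
```

{"name": "step_arm", "arguments": {
  "deltas": [
    [[0,0,0.004],[0,0,0],-1],
    [[0,0,0.008],[0,0,0],-1],
    [[0,0,0.01],[0,0,0],-1],
    [[0,0,0.01],[0,0,0],-1]
  ]
}}

```text
t: 15.07
ee_pos: [549.8, -213.7, 87.6]
orientation: [0.286, 3.128, -0.0]
ft_force: [-1.1, 0.4, 3.2]
width: 0.3
grasp_force: 1.6
```

Run:
```python
from workcell import *
from h import *
d=get_image("scene");a=cv2.resize(d["pixels"][210:370,240:430],(712,600))
cv2.imwrite("pics/c7.png",a[:,:,::-1])
```

```text
(no output)
```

View pics/c7.png

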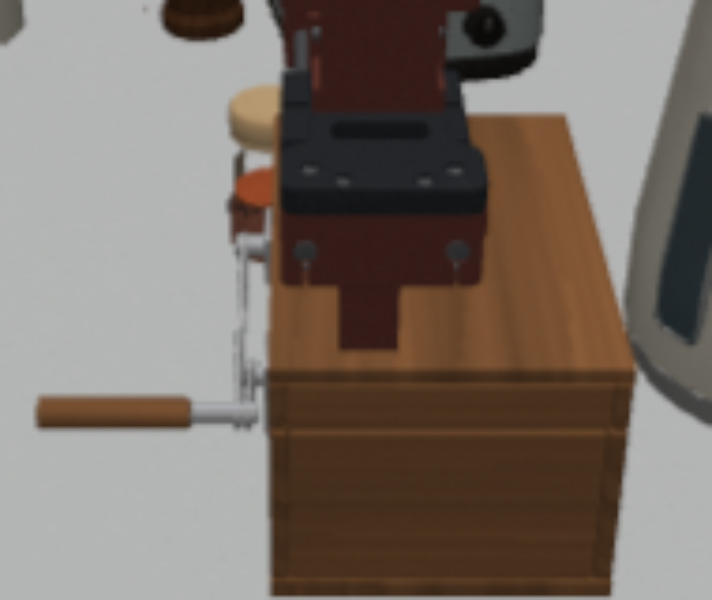

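The fingertip rests on the lid with contact starting at 3 N. I'll press about 2 mm more to see whether it yields.

{"name": "step_arm", "arguments": {
  "deltas": [
    [[0,0,0.003],[0,0,0],-1],
    [[0,0,0.006],[0,0,0],-1],
    [[0,0,0.006],[0,0,0],-1],
    [[0,0,0.006],[0,0,0],-1]
  ]
}}

```text
t: 15.45
ee_pos: [549.8, -213.7, 87.4]
orientation: [0.286, 3.128, -0.0]
ft_force: [-5.0, 1.7, 17.7]
width: 0.4
grasp_force: 9.1
```

The lid doesn't yield at 18 N, well above the 5 N it takes to move it, so it is fully shut. Retreating.

{"name": "step_arm", "arguments": {
  "deltas": [
    [[0,0,-0.03],[0,0,0],-1],
    [[0,0,-0.1],[0,0,0],-1],
    [[0,0,-0.2],[0,0,0],-1],
    [[0,0,-0.3],[0,0,0],-1],
    [[0,0,-0.4],[0,0,0],-1],
    [[0,0,-0.4],[0,0,0],-1],
    [[0,0,-0.4],[0,0,0],-1],
    [[0,0,-0.4],[0,0,0],-1]
  ]
}}

```text
t: 16.12
ee_pos: [549.2, -213.4, 204.8]
orientation: [-0.286, -3.128, -0.0]
ft_force: [0.1, -0.9, 0.5]
width: 0.6
grasp_force: 0.0
```

```bash
python3 -c "
from workcell import *
o=get_obs();print(o['ee_pos'],o['ft_force'],o['qvel']);print(close_job())"
```

```text
[ 549.18453439 -213.42401514  204.84267751] [ 0.13146546 -0.91407046  0.4948023 ] [ 9.14278001e-04  2.04146785e-02  1.65007863e-02 -8.09793822e-04
  1.17455353e-03  3.44263219e-05]
the job is handed in; nothing more can be done
None
```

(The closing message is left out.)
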